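# Seat the last grow basket and start the indoor garden

### The arm

A 6-joint arm with a two-finger parallel gripper is mounted at the origin on the work surface. World frame = base frame: x ahead of the robot, y to its left, z up, the work surface at z = 0. Lengths are in mm, angles in rad, forces in N, time in s.
With the tool pointing down it reaches from about 275 to 750 mm from the base axis. Payload 10.2 kg.
Tool frame: the origin (TCP) lies midway between the tips of the shut fingers; the grasp point (between the pads) lies 19 mm behind it; z points along the fingers, y is the line along which they close (so a half turn about z gives the same grasp; the last joint's range is limited). The gripper opens to 85 mm and grips with 20 to 120 N. Pads are 22 mm wide; open, the fingers measure 114 mm over their backs; the gripper's body (76 mm by 85 mm) begins 54 mm behind the grasp point. The pads swing forward as they close: fully open they stand 13 mm farther back than shut.
Start: joints at [0.885, 0.313, 1.498, -0, 1.331, -0.223], TCP at [234.402, 469.773, 231.294] pointing down, gripper open.
Joint ranges: [-2.94, 2.94], [-0.97, 2.17], [0.19, 2.56], [-1.23, 4.37], [0.02, 3.11], [-2.88, 2.88]. Speed limits (rad/s): [2.39, 2.39, 3.01, 3.14, 3.14, 3.14].

### API

Orientations are given as a unit quaternion [w, x, y, z].
In Python, from rig import ctrl gives the robot as it stands.
- The arm moves only by the tool send_rows, never from a script. Its argument "targets" is a list of rows, each an object with "offset": the shift along the world's x, y, z in cm, a list of three; "spin": the turn about the world's z in rad. A call has 1 to 8 rows; each row is the pose to reach, as a shift and turn from the pose commanded when the call began; what a row does not reach only later rows make up. A row lasts 1/12 s, in which the tool goes at most 41.7 mm and 7.16 degrees, less where a joint would pass 70% of its speed; a pose out of reach is approached as far as the arm can. A call with a gripper value outside its range is refused whole. "grip" is the opening, from 0 (shut) to 1 (fully open), set as the call begins (left out, the last holds). The fingers move at their own pace and stop on an object; "squeeze" is the grip in N (left out, the last holds). Time passes only in rows, so rows that repeat a pose let the fingers close. It gives the time, the measured TCP pose, the force, the opening and the grip force at its end, in the units of the state.
- ctrl.sense(): the state, without advancing time (a new reading comes with each control period).
- ctrl.capture(name): name is "scene" or "top" or "wrist"; returns (picture, depth): 400x640x3 uint8, red, green, blue; 400x640 float32, mm along the optical axis (not along the pixel's ray), 0 where there is no reading.
- ctrl.calibration(name): a dict with "fx", "fy", "cx", "cy" (pixels), "k1" (the pictures are not rectified: a ray, as slopes to the right and down, at radius r is drawn at 1 + k1 r^2 times it, then the intrinsics apply), "view" (4x4, takes a point from world to camera coordinates); the wrist camera has in their place "mount" (4x4, takes a point from camera to tool coordinates, whose origin is the TCP and whose axes are the flange's). Camera axes: x right, y down, z forward; pixel columns grow to the right and rows downward; lengths in mm; the calibration is good to about 2 mm. A picture is of the moment at which its call begins: read the wrist's pose just before it. calibration takes no time and is no camera call.
- ctrl.finish_job(): hands the job in; it is judged then, once.
Trained networks look in the newest picture that a camera, given by its name, has taken for a name from the list of things; names that differ only in an ending like _2 or _b are one class to them, and where a whole thing is asked for, a point or a joint stands for the part that bears it (a point fixed in the world has none). Each returns a list of dicts, best first, with "conf" (0 to 1); they miss things now and then, are a little off and sometimes report something else, mostly with a low value. They report only what shows in the picture. A call takes as long as a camera call.
- ctrl.search_frame(camera, query): "box" ([left, top, right, bottom] in pixels, round what is visible of it).
- ctrl.place_of(camera, query): "uv" ([column, row] in pixels: a listed point, or the origin of a listed thing).
The state is a dict: "time_s": time; "joints": joint angles; "dq": joint speeds; "tau": joint torques, N m; "eef_pos": TCP position; "ee_rot": TCP orientation; "force": force on the tool from outside, world axes, zero at the start; "wrist_torque": the same for the moment, N m; "grip_width": opening from 0.0 (shut) to 1.0 (fully open); "grip_force": force on a finger pad.
Only numpy, scipy, OpenCV 4.12 (cv2) and the standard library are available. Lean on these libraries where they do the work, as an engineer would, in place of code of your own. Each camera call takes 0.05 s, during which the arm holds its last target. There are 200 camera calls.

### The job

Start up the indoor garden with closed fingertips: in the row of four baskets behind the controls, push the one that stands proud straight down until its rim is seated on the deck like its neighbours, then press the large round priming button fully in, keep it in for a full second and let it come up. Then press the raised end of the long pump rocker fully down so that it tips over and stays. Leave the small round button and the square key unpressed, never pull the basket up, and do not lift, knock or shift any of the loose things on the deck and table.

Things in the scene. Friction and masses are not known exactly. Their poses are not given: they have to be found in the camera images.
- planter: the indoor garden: fixed dark stadium-shaped tank, 270 mm (its x, pointing to the back) by 500 mm (its y), deck 120 mm above the table; origin under its centre, on the table. Row of four light grey controls on black housings in any order at x -70 mm (nearest the robot), row of four white grow baskets in any order at x +40 mm, each about 107 mm apart, with its yaw. At the back two more baskets and a 38 mm high stub
- basket_top (a point): centre of the flat top of the basket that stands proud: white rim 48 mm across with a flat, firm cork-brown plug 30 mm across. At the start its top is 15 to 20 mm above the deck; seated, its top (like its neighbours') is 4 mm above the deck, on a firm stop. Push on the plug
- basket (a joint): how far that basket has been pushed down, m: starts at 0 to 0.005, seated at 0.016 (firm stop), negative when pulled up. It slides with about 4 N of friction and stays where it is left
- prime_top (a point): centre of the top of the large round priming button, 32 mm across; its top stands 22 mm above the deck, 10 mm above its black housing, which is 48 mm across
- prime (a joint): travel of the priming button, m: 0 out, 0.006 fully in (firm stop); a spring returns it, 1.5 N at first, 5 N fully in; counts as in from 0.004
- rocker_far_end (a point): point on the top face of the pump rocker's raised end (the end away from the robot), 26 mm from the pivot along the rocker's length; push down here. The rocker is a grey plate 72 mm long (along the garden's x), 32 mm wide and 8 mm thick, its pivot across the middle 20 mm above the deck. This point is 28 to 30 mm above the deck at first, 18 mm when tipped over
- rocker (a joint): tilt of the rocker, rad: starts at -0.22 to -0.15 (far end up), 0 level, 0.22 tipped fully over (far end down, firm stop). Held by friction, about 2 to 4 N at the far end; stays where it is left
- small_top (a point): centre of the top of the small round button, 16 mm across, 22 mm above the deck; not to be pressed
- small (a joint): travel of the small round button, m, 0 out, 0.006 in
- square_top (a point): centre of the top of the square key, 28 mm wide, 18 mm above the deck; not to be pressed
- square (a joint): travel of the square key, m, 0 out, 0.006 in
- seed_jar_mid (a point): centre of a loose amber seed jar with a white cap, 37 mm across, 46 mm tall, on the back of the deck
- spare_basket_mid (a point): centre of a loose spare grow basket, 48 mm across, 38 mm tall, standing upside down (rim down) on the back of the deck; not the one to push
- float_tube_mid (a point): centre of a loose glass float tube with rubber ends, 24 mm across, 42 mm tall, standing in the middle of the front basket row
- nutrient_mid (a point): centre of a loose white nutrient bottle, 64 mm across, 160 mm tall, on the table right of the garden
- mug_mid (a point): centre of a loose mug, 80 mm across, 90 mm tall, on the table right of the garden
- seed_tin_mid (a point): centre of a loose tin, 70 mm across, 70 mm tall, on the table left of the garden
- tweezers_mid (a point): middle of loose steel tweezers, 110 mm long, 6 mm thick, flat on the table left of the garden

How it is judged:
By the outcome, as a careful person would: the job done as asked, in the order asked, and still so for the second after the job is handed in, with the robot touching nothing.
It also fails if it takes over 54 s, if anything falls off the work surface, if the arm or the gripper's body presses on something with over 40 N, if the wrist force passes 120 N, or if a joint passes its speed limit or range.

## Working session

There is one attempt and no reset: what is moved stays moved. The work goes in short steps, Python scripts to look and compute and a tool call to move; the robot and the scene stay as the last step left them, time stands still between calls to the robot, and variables do not carry over. Pictures are saved under pics/ and viewed, at most 10 in all, crops included, and the job is handed in when it is done.

Besides the shell and the picture viewer there is one more tool, called after "Request:" in YAML: its name, and indented under it one key for each argument. send_rows: Moves the arm, as the interface text tells. Its arguments: {"type":"object","properties":{"targets":{"type":"array"},"grip":{"type":"number"},"squeeze":{"type":"number"}},"required":["targets"]}

```bash
mkdir -p pics; cat > h.py <<'E'
import numpy as np, cv2
from rig import ctrl
def ray(cam,uv,c=None):
    c=c or ctrl.calibration(cam)
    xd=np.array([(uv[0]-c['cx'])/c['fx'],(uv[1]-c['cy'])/c['fy']]); x=xd.copy()
    for _ in range(20): x=xd/(1+c['k1']*(x@x))
    return np.array([x[0],x[1],1.])
def c2w(cam):
    return np.linalg.inv(np.array(ctrl.calibration(cam)['view']))
def pt(cam,uv,depth):
    M=c2w(cam); r=ray(cam,uv); u,v=int(round(uv[0])),int(round(uv[1]))
    p=depth[max(0,v-2):v+3,max(0,u-2):u+3]; p=p[p>0]
    d=np.median(p) if p.size else np.nan
    return (M@np.append(r*d,1))[:3]
def atz(cam,uv,z):
    M=c2w(cam); d=M[:3,:3]@ray(cam,uv); o=M[:3,3]
    return o+d*(z-o[2])/d[2]
E
python3 - <<'E'
from h import *
s=ctrl.sense(); print(s['time_s'],s['eef_pos'],s['ee_rot'],s['force'])
names="planter basket_top prime_top rocker_far_end small_top square_top seed_jar_mid spare_basket_mid float_tube_mid nutrient_mid mug_mid".split()
for cam in ("top","scene"):
    im,d=ctrl.capture(cam); cv2.imwrite(f"pics/{cam}0.png",im[:,:,::-1]); np.save(f"{cam}0.npy",d)
    print(cam,np.round(c2w(cam)[:3,3]))
    for n in names:
        for r in ctrl.place_of(cam,n)[:2]:
            print(n,round(r['conf'],2),np.round(r['uv'],1),np.round(pt(cam,r['uv'],d),1))
E
```

```text
0.0 [234.22318317 469.56741925 230.75434524] [-2.70233305e-04  2.29322627e-01  9.73350261e-01 -5.74302588e-04] [ 0.05443253  0.05139247 -0.61782513]
top [ 464.    8. 1031.]
planter 0.74 [305.3 198.5] [548.9  10.  119.2]
planter 0.45 [280.6 218.4] [496.4  69.4 139.9]
basket_top 0.57 [285.1 174.9] [605.1  61.7 137.1]
basket_top 0.23 [468.5 186. ] [ 592.7 -415.6  112.5]
prime_top 0.45 [369.3 228.9] [ 475.3 -149.6  141.3]
rocker_far_end 0.82 [239.7 204.9] [526.7 169.5 147.5]
small_top 0.42 [282.4 219.4] [494.   64.9 140.5]
square_top 0.66 [320.  224.8] [482.9 -27.9 135.9]
seed_jar_mid 0.74 [337.6 154.7] [653.8 -66.2 165.1]
spare_basket_mid 0.72 [280.5 152.5] [657.   73.5 157.4]
float_tube_mid 0.58 [307.5 176.6] [598.6   5.9 160.6]
float_tube_mid 0.36 [149.1 218.2] [491.2 421.5  69.1]
nutrient_mid 0.77 [469.  185.2] [ 594.5 -415.8  115.2]
mug_mid 0.97 [466.8 248.7] [ 425.7 -457.1    5.5]
scene [1528.  647. 1091.]
planter 0.89 [317.4 233.2] [676.3  78.9 130.2]
basket_top 0.53 [323.7 212.5] [605.   51.6 139.7]
prime_top 0.49 [294.5 164.8] [ 474.8 -144.2  145.9]
rocker_far_end 0.74 [295.6 166.9] [ 478.2 -137.5  142.7]
rocker_far_end 0.57 [375.  209.2] [520.4 166.6 148.6]
small_top 0.47 [349.  193.2] [494.7  66.4 142.7]
square_top 0.57 [324.2 181.6] [485.2 -26.4 138.5]
seed_jar_mid 0.61 [276.3 206. ] [674.4 -60.7 157.3]
spare_basket_mid 0.49 [320.3 227.9] [670.7  84.3 148.2]
float_tube_mid 0.49 [308.4 201.9] [ 6.054e+02 -2.000e-01  1.538e+02]
nutrient_mid 0.65 [199.1 164.8] [ 614.6 -420.2  114.9]
mug_mid 0.85 [230.9 154. ] [ 460.  -428.7   66.2]
```

```bash
python3 - <<'E'
import cv2
a=cv2.imread('pics/top0.png')[110:260,190:430]
b=cv2.imread('pics/scene0.png')[130:260,240:430]
cv2.imwrite('pics/a.png',cv2.resize(a,(800,500),interpolation=cv2.INTER_CUBIC))
cv2.imwrite('pics/b.png',cv2.resize(b,(800,547),interpolation=cv2.INTER_CUBIC))
E
```

```text
(no output)
```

View pics/a.png

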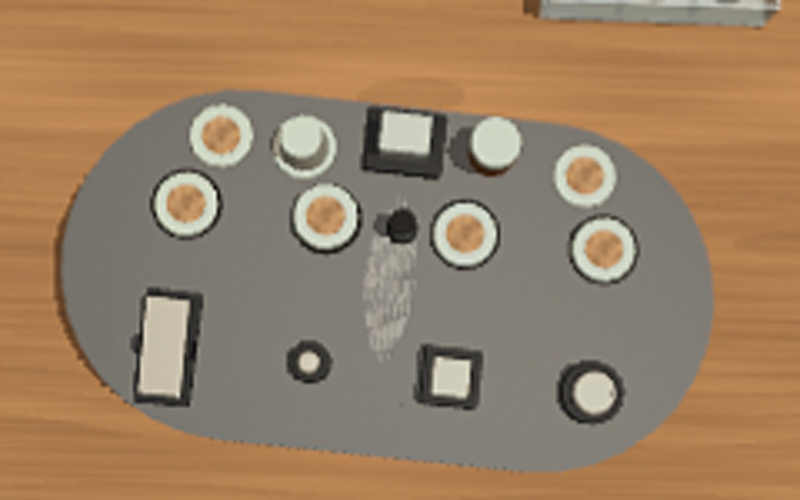

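View pics/b.png

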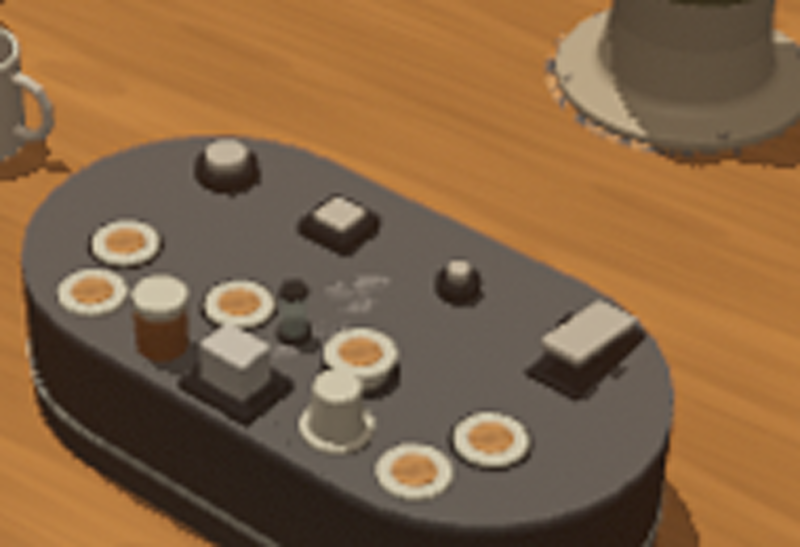

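The top crop shows four baskets; the second from the left (image px ≈ 287,175) is the proud one, next to the black float tube (≈310,178). The prime button is at ≈(368,228), the rocker at ≈(240,214) with its far end up in the picture, small button ≈(283,219), square ≈(325,223). The scene view agrees. Next I refine these with segmentation and the known layout.

```bash
python3 - <<'E'
from h import *
im=cv2.imread('pics/top0.png'); d=np.load('top0.npy')
hsv=cv2.cvtColor(im,cv2.COLOR_BGR2HSV)
mask=np.zeros(d.shape,np.uint8)
def comp(m,u,v,r=14):
    roi=np.zeros_like(m); cv2.circle(roi,(u,v),r,255,-1)
    n,l,st,c=cv2.connectedComponentsWithStats(m&roi)
    i=1+np.argmax(st[1:,4]); return c[i],st[i,4],l==i
def report(name,m,u,v,z,r=14):
    c,a,l=comp(m,u,v,r); M=pt('top',c,d)
    print(name,np.round(c,1),a,np.round(M,1),'atz',np.round(atz('top',c,z),1),'meddepthz',np.round(pt('top',c,np.where(l,np.median(d[l]),0))[2],1)); return atz('top',c,z)
orange=((hsv[...,0]>5)&(hsv[...,0]<22)&(hsv[...,1]>70)).astype(np.uint8)*255
P=[report(n,orange,u,v,z,8) for n,u,v,z in [('b1',246,171,124),('b2',287,175,137),('b3',329,180,124),('b4',371,185,124)]]
lt=((hsv[...,2]>165)&(hsv[...,1]<60)).astype(np.uint8)*255
Q=[report(n,lt,u,v,z,r) for n,u,v,z,r in [('rock',240,214,141,20),('small',283,219,142,8),('sq',325,223,138,10),('prime',368,228,142,10)]]
# fit layout
m=np.array([[40,160],[40,53.5],[40,-53.5],[40,-160],[-70,160],[-70,53.5],[-70,-53.5],[-70,-160]],float)
w=np.array(P+Q)[:,:2]; mc,wc=m.mean(0),w.mean(0)
U,_,Vt=np.linalg.svd((m-mc).T@(w-wc)); R=Vt.T@U.T; t=wc-R@mc
print('origin',t,'yaw',np.arctan2(R[1,0],R[0,0])); F=m@R.T+t
print(np.round(F,1)); print(np.round(w-F,1)); print('far',R@[-70+26,160]+t)
c,a,l=comp(lt,240,214,20)
vs,us=np.nonzero(l); X=np.array([pt('top',(u,v),d) for u,v in zip(us,vs)])
q=(X[:,:2]-t)@R; print('rocker bounds',q.min(0),q.max(0)); A=np.c_[q[:,0]+70,np.ones(len(q))]; print('slope',np.linalg.lstsq(A,X[:,2],rcond=None)[0])
print('deck',[np.round(pt('top',(u,v),d)[2],1) for u,v in [(265,195),(345,205),(310,225)]])
E
```

```text
b1 [245.3 170.8] 103 [614.8 163.2 124.5] atz [614.9 163.3 124. ] meddepthz 123.7
b2 [287.1 174.2] 105 [606.9  56.8 137.1] atz [606.9  56.8 137. ] meddepthz 137.5
b3 [329.  179.6] 102 [598.  -48.9 123.8] atz [598.  -48.9 124. ] meddepthz 123.6
b4 [370.8 184.3] 98 [ 588.9 -155.8  123.6] atz [ 588.8 -155.7  124. ] meddepthz 123.9
rock [238.6 213.3] 356 [506.4 172.1 143.7] atz [506.5 172.6 141. ] meddepthz 143.4
small [282.3 218. ] 24 [497.4  65.3 140.9] atz [497.4  65.2 142. ] meddepthz 140.9
sq [325.  222.6] 113 [488.5 -40.2 137.4] atz [488.5 -40.1 138. ] meddepthz 137.3
prime [368.  227.2] 109 [ 479.4 -146.5  141. ] atz [ 479.4 -146.3  142. ] meddepthz 141.2
origin [562.48602637   7.11505859] yaw -0.0830791857390134
[[ 615.6  163.2]
 [ 606.8   57.1]
 [ 597.9  -49.5]
 [ 589.1 -155.7]
 [ 506.   172.4]
 [ 497.2   66.2]
 [ 488.3  -40.4]
 [ 479.5 -146.5]]
[[-0.7  0.1]
 [ 0.1 -0.3]
 [ 0.1  0.6]
 [-0.3 -0. ]
 [ 0.5  0.2]
 [ 0.2 -1.1]
 [ 0.2  0.3]
 [-0.1  0.2]]
far [531.91517003 170.21448453]
rocker bounds [-104.38553441  144.92399178] [-34.51092539 179.62561084]
slope [  0.1544179  142.84174387]
deck [np.float64(119.1), np.float64(119.5), np.float64(119.5)]
```

Request:
send_rows:
  targets:
    - {"offset": [2, -2.2, 0], "spin": 0}
    - {"offset": [37.3, -41.3, -5], "spin": 0}
    - {"offset": [37.3, -41.3, -5], "spin": 0}
    - {"offset": [37.3, -41.3, -5], "spin": 0}
    - {"offset": [37.3, -41.3, -5], "spin": 0}
    - {"offset": [37.3, -41.3, -5], "spin": 0}
    - {"offset": [37.3, -41.3, -5], "spin": 0}
    - {"offset": [37.3, -41.3, -5], "spin": 0}
  grip: 0
  squeeze: 30

```text
time_s: 1.87
eef_pos: [450.1, 230.5, 203.7]
ee_rot: [0.0, 0.229, 0.973, 0.0]
force: [0.2, 0.9, -0.3]
grip_width: -0.002
grip_force: 0.0
```

Request:
send_rows:
  targets:
    - {"offset": [14, -15.5, 0]}
    - {"offset": [14, -15.5, 0]}
    - {"offset": [14, -15.5, 0]}
    - {"offset": [14, -15.5, 0]}
    - {"offset": [14, -15.5, 0]}
    - {"offset": [14, -15.5, 0]}
    - {"offset": [14, -15.5, 0]}
    - {"offset": [14, -15.5, 0]}

```text
invalid input
```

```bash
python3 - <<'E'
from h import *
s=ctrl.sense(); print(s['time_s'],s['eef_pos'],s['joints'],s['dq'],s['grip_width'])
E
```

```text
1.8667 [450.05164276 230.4585766  203.74782154] [ 2.41158848e-01  2.93653070e-01  1.59797553e+00  1.88078499e-05
  1.24953312e+00 -8.66739797e-01] [-9.13507963e-01  2.89416048e-01 -2.57782307e-01 -5.34520574e-04
 -3.68241787e-02 -9.06136693e-01] -0.0021907447532076825
```

Request:
send_rows:
  targets:
    - {"offset": [14, -15.5, -1], "spin": 0}
    - {"offset": [14, -15.5, -1], "spin": 0}
    - {"offset": [14, -15.5, -1], "spin": 0}
    - {"offset": [14, -15.5, -1], "spin": 0}
    - {"offset": [14, -15.5, -1], "spin": 0}
    - {"offset": [14, -15.5, -1], "spin": 0}
    - {"offset": [14, -15.5, -1], "spin": 0}
    - {"offset": [14, -15.5, -1], "spin": 0}

```text
time_s: 2.53
eef_pos: [588.7, 77.5, 193.5]
ee_rot: [-0.0, 0.229, 0.973, 0.0]
force: [-0.8, 0.3, 1.2]
grip_width: 0.0
grip_force: 0.0
```

Request:
send_rows:
  targets:
    - {"offset": [1.8, -2.05, 0], "spin": 0}
    - {"offset": [1.8, -2.05, -1.5], "spin": 0}
    - {"offset": [1.8, -2.05, -3], "spin": 0}
    - {"offset": [1.8, -2.05, -4.3], "spin": 0}
    - {"offset": [1.8, -2.05, -4.3], "spin": 0}
    - {"offset": [1.8, -2.05, -4.3], "spin": 0}

```text
time_s: 3.03
eef_pos: [606.4, 57.9, 151.1]
ee_rot: [-0.0, 0.229, 0.974, 0.0]
force: [0.2, 0.4, 0.5]
grip_width: 0.0
grip_force: 0.0
```

```bash
python3 - <<'E'
from h import *
s=ctrl.sense(); print(s['time_s'],s['eef_pos'],s['force'])
im,d=ctrl.capture('scene'); cv2.imwrite('pics/c.png',cv2.resize(im[120:260,240:430,::-1],(760,560),interpolation=cv2.INTER_CUBIC))
E
```

```text
3.0333 [606.4465564   57.85816493 151.08426657] [0.20450548 0.42947176 0.47249659]
```

View pics/c.png

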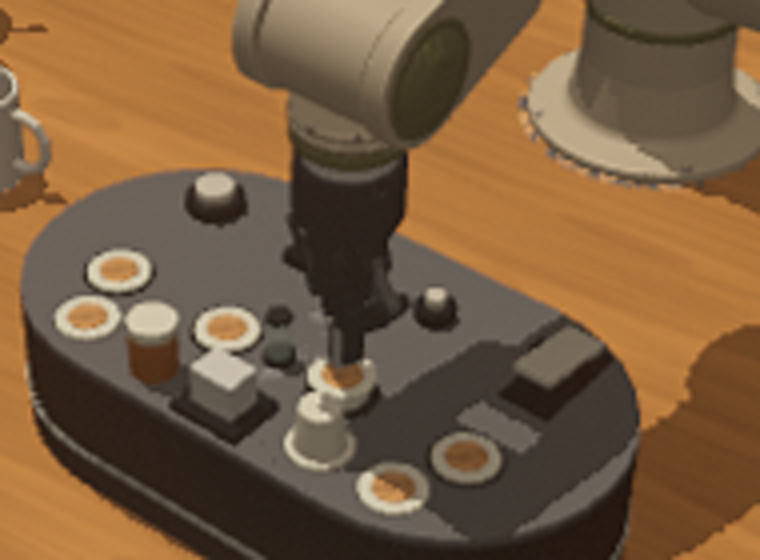

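The closed tips stand over the plug of the proud basket (crop ≈ 345,375). Pushing down in small steps.

Request:
send_rows:
  targets:
    - {"offset": [0, -0.05, -0.6], "spin": 0}
    - {"offset": [0, -0.05, -1.1], "spin": 0}
    - {"offset": [0, -0.05, -1.4], "spin": 0}
    - {"offset": [0, -0.05, -1.7], "spin": 0}
    - {"offset": [0, -0.05, -2.0], "spin": 0}
    - {"offset": [0, -0.05, -2.2], "spin": 0}
    - {"offset": [0, -0.05, -2.4], "spin": 0}
    - {"offset": [0, -0.05, -2.4], "spin": 0}

```text
time_s: 3.75
eef_pos: [607.0, 56.3, 126.4]
ee_rot: [-0.0, 0.229, 0.973, 0.0]
force: [-0.2, -0.1, -0.8]
grip_width: -0.003
grip_force: 0.0
```

Request:
send_rows:
  targets:
    - {"offset": [0, 0, -0.1], "spin": 0}
    - {"offset": [0, 0, -0.2], "spin": 0}
    - {"offset": [0, 0, -0.3], "spin": 0}

```text
time_s: 4.0
eef_pos: [607.1, 56.2, 123.9]
ee_rot: [0.0, 0.229, 0.973, 0.0]
force: [-4.6, 1.2, 14.0]
grip_width: 0.0
grip_force: 7.2
```

Request:
send_rows:
  targets:
    - {"offset": [0, 0, -0.1], "spin": 0}
    - {"offset": [0, 0, -0.1], "spin": 0}
    - {"offset": [0, 0, -0.1], "spin": 0}

```text
time_s: 4.25
eef_pos: [607.1, 56.2, 124.0]
ee_rot: [0.0, 0.229, 0.973, -0.0]
force: [-4.2, 1.3, 11.2]
grip_width: 0.002
grip_force: 5.7
```

Request:
send_rows:
  targets:
    - {"offset": [0, 0, -0.15], "spin": 0}
    - {"offset": [0, 0, -0.15], "spin": 0}
    - {"offset": [0, 0, 1], "spin": 0}
    - {"offset": [0, 0, 3.5], "spin": 0}
    - {"offset": [0, 0, 6], "spin": 0}
    - {"offset": [0, 0, 6], "spin": 0}

```text
time_s: 4.75
eef_pos: [608.9, 55.9, 187.7]
ee_rot: [0.004, 0.229, 0.973, 0.0]
force: [0.3, 0.5, 1.0]
grip_width: -0.0
grip_force: 0.0
```

Request:
send_rows:
  targets:
    - {"offset": [-2, -3, 0], "spin": 0}
    - {"offset": [-4, -6.2, 0], "spin": 0}
    - {"offset": [-6, -9.5, 0], "spin": 0}
    - {"offset": [-8, -13, 0], "spin": 0}
    - {"offset": [-10, -16.3, 0], "spin": 0}
    - {"offset": [-12, -19, 0], "spin": 0}
    - {"offset": [-12.7, -20.2, 0], "spin": 0}
    - {"offset": [-12.7, -20.2, 0], "spin": 0}

```text
time_s: 5.42
eef_pos: [478.8, -148.2, 182.6]
ee_rot: [-0.0, 0.231, 0.973, -0.0]
force: [-0.2, 0.8, -0.4]
grip_width: -0.001
grip_force: 0.0
```

```bash
python3 - <<'E'
from h import *
im,d=ctrl.capture('top')
for n,u,v in [('b1',245.3,170.8),('b2',287,174.8),('b3',329,179.6),('deck',265,195)]: print(n,np.round(pt('top',(u,v),d),1))
im,d=ctrl.capture('scene')
print([(round(r['conf'],2),np.round(r['uv'],1),np.round(pt('scene',r['uv'],d),1)) for r in ctrl.place_of('scene','basket_top')])
print(pt('scene',(323.7,215.5),d))
print(ctrl.sense()['eef_pos'])
E
```

```text
b1 [614.9 163.1 124.4]
b2 [607.4  57.7 124.4]
b3 [598.  -48.9 123.9]
deck [555.3 112.  119.2]
[(0.7, array([323.5, 214.7]), array([601. ,  48.5, 127.1]))]
[603.8210851   51.04149348 127.40931853]
[ 480.32823816 -145.29233015  182.59243625]
```

Basket seated level with its neighbours. Now the priming button.

Request:
send_rows:
  targets:
    - {"offset": [-0.1, -0.1, -1.2], "spin": 0}
    - {"offset": [-0.1, -0.1, -2.6], "spin": 0}
    - {"offset": [-0.1, -0.1, -3.4], "spin": 0}
    - {"offset": [-0.1, -0.1, -3.8], "spin": 0}
    - {"offset": [-0.1, -0.1, -4.1], "spin": 0}
    - {"offset": [-0.1, -0.1, -4.4], "spin": 0}
    - {"offset": [-0.1, -0.1, -4.6], "spin": 0}
    - {"offset": [-0.1, -0.1, -4.7], "spin": 0}

```text
time_s: 6.23
eef_pos: [479.3, -146.5, 136.1]
ee_rot: [0.0, 0.229, 0.973, 0.0]
force: [-0.3, 3.4, 4.7]
grip_width: -0.003
grip_force: 2.4
```

Request:
send_rows:
  targets:
    - {"offset": [0, 0, -0.1], "spin": 0}
    - {"offset": [0, 0, -0.15], "spin": 0}
    - {"offset": [0, 0, -0.15], "spin": 0}
    - {"offset": [0, 0, -0.15], "spin": 0}
    - {"offset": [0, 0, -0.15], "spin": 0}
    - {"offset": [0, 0, -0.15], "spin": 0}
    - {"offset": [0, 0, -0.15], "spin": 0}
    - {"offset": [0, 0, -0.15], "spin": 0}

```text
time_s: 6.9
eef_pos: [479.4, -146.5, 135.9]
ee_rot: [0.001, 0.229, 0.973, 0.0]
force: [-3.9, 6.6, 15.1]
grip_width: 0.004
grip_force: 7.4
```

Request:
send_rows:
  targets:
    - {"offset": [0, 0, 0], "spin": 0}
    - {"offset": [0, 0, 0], "spin": 0}
    - {"offset": [0, 0, 0], "spin": 0}
    - {"offset": [0, 0, 0], "spin": 0}
    - {"offset": [0, 0, 0], "spin": 0}
    - {"offset": [0, 0, 0], "spin": 0}
    - {"offset": [0, 0, 0], "spin": 0}
    - {"offset": [0, 0, 0], "spin": 0}

```text
time_s: 7.57
eef_pos: [479.4, -146.5, 135.9]
ee_rot: [0.001, 0.229, 0.973, 0.0]
force: [-3.2, 6.1, 15.0]
grip_width: 0.0
grip_force: 7.4
```

Firmly at the stop, in for about 1.3 s; hold a touch more, then release slowly upward.

Request:
send_rows:
  targets:
    - {"offset": [0, 0, 0], "spin": 0}
    - {"offset": [0, 0, 0], "spin": 0}
    - {"offset": [0, 0, 0], "spin": 0}
    - {"offset": [0, 0, 0.5], "spin": 0}
    - {"offset": [0, 0, 1.2], "spin": 0}
    - {"offset": [0, 0, 2.5], "spin": 0}
    - {"offset": [0, 0, 5], "spin": 0}
    - {"offset": [0, 0, 5], "spin": 0}

```text
time_s: 8.23
eef_pos: [480.4, -147.8, 188.3]
ee_rot: [0.003, 0.229, 0.973, -0.001]
force: [0.2, -0.6, 0.7]
grip_width: 0.001
grip_force: 0.0
```

Request:
send_rows:
  targets:
    - {"offset": [0.5, 3, 0], "spin": 0}
    - {"offset": [1, 7, 0], "spin": 0}
    - {"offset": [1.5, 11, 0], "spin": 0}
    - {"offset": [2, 15, 0], "spin": 0}
    - {"offset": [3, 19, 0], "spin": 0}
    - {"offset": [4, 23, 0], "spin": 0}
    - {"offset": [5, 27, 0], "spin": 0}
    - {"offset": [5.2, 29, 0], "spin": 0}

```text
time_s: 8.9
eef_pos: [531.5, 146.9, 184.1]
ee_rot: [0.0, 0.228, 0.974, 0.0]
force: [0.5, -0.1, -0.2]
grip_width: 0.0
grip_force: 0.0
```

```bash
python3 - <<'E'
from h import *
im,d=ctrl.capture('top')
for n,u,v in [('prime',368,227.2),('deck',345,205)]: print(n,np.round(pt('top',(u,v),d),1))
print(ctrl.sense()['eef_pos'],ctrl.sense()['time_s'])
E
```

```text
prime [ 479.4 -146.3  141.6]
deck [534.8 -91.  119.3]
[531.09327447 148.47492935 183.97520166] 8.95
```

Request:
send_rows:
  targets:
    - {"offset": [0.2, 2.5, 0], "spin": 0.12}
    - {"offset": [0.2, 2.5, 0], "spin": 0.24}
    - {"offset": [0.2, 2.5, -1], "spin": 0.36}
    - {"offset": [0.2, 2.5, -2], "spin": 0.38}
    - {"offset": [0.2, 2.5, -2.5], "spin": 0.38}
    - {"offset": [0.2, 2.5, -2.5], "spin": 0.38}

```text
time_s: 9.45
eef_pos: [532.4, 167.8, 157.8]
ee_rot: [-0.001, 0.043, 0.999, -0.0]
force: [-0.5, 0.0, -0.5]
grip_width: -0.003
grip_force: 0.0
```

Request:
send_rows:
  targets:
    - {"offset": [0.1, 0.2, -0.4], "spin": 0}
    - {"offset": [0.1, 0.2, -0.8], "spin": 0}
    - {"offset": [0.1, 0.2, -1.0], "spin": 0}
    - {"offset": [0.1, 0.2, -1.2], "spin": 0}
    - {"offset": [0.1, 0.2, -1.4], "spin": 0}
    - {"offset": [0.1, 0.2, -1.6], "spin": 0}
    - {"offset": [0.1, 0.2, -1.7], "spin": 0}
    - {"offset": [0.1, 0.2, -1.7], "spin": 0}

```text
time_s: 10.12
eef_pos: [534.2, 170.2, 142.3]
ee_rot: [0.0, 0.041, 0.999, 0.0]
force: [1.5, 0.2, 2.4]
grip_width: -0.003
grip_force: 1.2
```

Request:
send_rows:
  targets:
    - {"offset": [0, 0, -0.1], "spin": 0}
    - {"offset": [0, 0, -0.2], "spin": 0}
    - {"offset": [0, 0, -0.3], "spin": 0}
    - {"offset": [0, 0, -0.4], "spin": 0}

```text
time_s: 10.45
eef_pos: [534.4, 170.2, 139.0]
ee_rot: [0.001, 0.041, 0.999, 0.0]
force: [-0.9, -0.2, 15.8]
grip_width: 0.003
grip_force: 7.6
```

Request:
send_rows:
  targets:
    - {"offset": [0, 0, -0.1], "spin": 0}
    - {"offset": [0, 0, -0.1], "spin": 0}
    - {"offset": [0, 0, -0.1], "spin": 0}

```text
time_s: 10.7
eef_pos: [534.5, 170.2, 139.0]
ee_rot: [0.001, 0.041, 0.999, 0.0]
force: [-1.4, -1.5, 16.6]
grip_width: -0.0
grip_force: 7.8
```

Firm stop. Lift straight up, retreat toward the robot's left, and check.

Request:
send_rows:
  targets:
    - {"offset": [0, 0, 1], "spin": 0}
    - {"offset": [0, 0, 4], "spin": 0}
    - {"offset": [0, 0, 8], "spin": 0}
    - {"offset": [-2, 3, 8], "spin": 0}
    - {"offset": [-5, 6, 8], "spin": 0}
    - {"offset": [-8, 10, 8], "spin": 0}
    - {"offset": [-12, 13, 8], "spin": 0}
    - {"offset": [-14, 16, 8], "spin": 0}

```text
time_s: 11.37
eef_pos: [398.2, 322.2, 216.8]
ee_rot: [-0.001, 0.042, 0.999, -0.001]
force: [0.3, 0.9, -0.2]
grip_width: 0.002
grip_force: 0.0
```

Request:
send_rows:
  targets:
    - {"offset": [-3, 3, 0], "spin": 0}
    - {"offset": [-6, 6, 0], "spin": 0}
    - {"offset": [-8, 8, 0], "spin": 0}
    - {"offset": [-8, 8, 0], "spin": 0}
    - {"offset": [-8, 8, 0], "spin": 0}

```text
time_s: 11.78
eef_pos: [319.4, 402.2, 216.8]
ee_rot: [-0.001, 0.04, 0.999, -0.001]
force: [-0.4, -0.5, 0.1]
grip_width: 0.0
grip_force: 0.0
```

```bash
python3 - <<'E'
from h import *
im,d=ctrl.capture('top'); d0=np.load('top0.npy')
for n,u,v in [('prime',368,227.2),('b2',287,174.8),('b1',245.3,170.8),('far',239.7,204.9),('near',238,223),('small',282.3,218),('sq',325,222.6)]: print(n,np.round(pt('top',(u,v),d),1),np.round(pt('top',(u,v),d0)[2],1))
cv2.imwrite('pics/d.png',cv2.resize(im[110:260,190:430,::-1],(800,500),interpolation=cv2.INTER_CUBIC))
print(ctrl.sense()['eef_pos'],ctrl.sense()['time_s'])
E
```

```text
prime [ 479.4 -146.4  141.3] 141.0
b2 [607.4  57.7 124.4] 137.2
b1 [615.  163.2 124. ] 124.5
far [527.3 171.  138.7] 147.5
near [482.5 171.6 148.7] 139.8
small [497.4  65.2 141.2] 140.9
sq [488.6 -40.1 137.4] 137.4
[320.42475748 401.51418258 216.82346521] 11.8333
```

View pics/d.png

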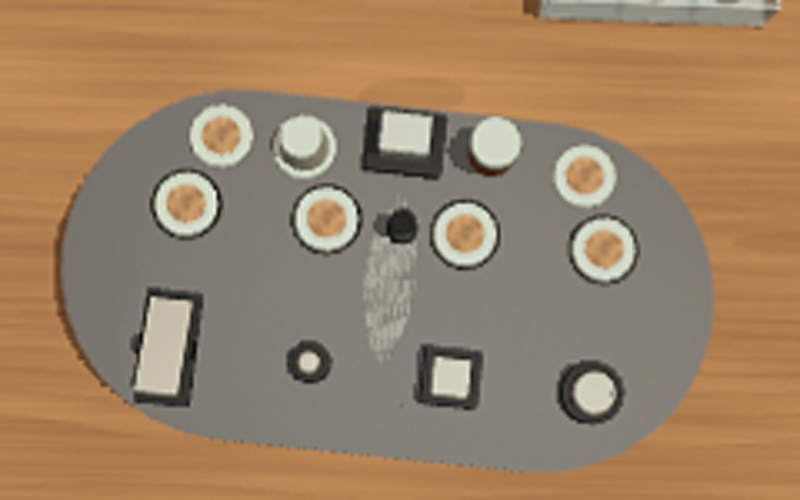

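The picture shows the basket seated (≈327,218), the rocker tipped over (≈167,347; slope 0.22) and nothing else moved.

```bash
python3 -c "
from rig import ctrl
print(ctrl.finish_job())"
```

```text
the job is handed in; nothing more can be done
None
```

I handed the job in at about 12 s: the proud basket is seated level with its neighbours, the priming button was held fully in for over a second and came back up, and the pump rocker is tipped fully over. The small button and square key still read at their starting heights, and the loose things on the deck look unmoved in the final top picture. I did not re-check the ones on the table.

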